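Set and lock the stop screw of a stone splitter

ROBOT

A 6-joint arm with a two-finger parallel gripper is mounted at the origin on the work surface. World frame = base frame: x ahead of the robot, y to its left, z up, the work surface at z = 0. Lengths are in mm, angles in rad, forces in N, time in s.
With the tool pointing down it reaches from about 350 to 775 mm from the base axis. Payload 7.3 kg.
Tool frame: the origin (TCP) lies on the centre line of the jaws, within the pads' length; the fingertips stand 11 mm ahead of it and the grasp point (between the pads) lies 8 mm behind it; z points along the fingers, y is the line along which they close (so a half turn about z gives the same grasp; the last joint's range is limited). The gripper opens to 92 mm and grips with 3 to 60 N. Pads are 19 mm wide; open, the fingers measure 130 mm over their backs; the gripper's body (75 mm by 190 mm) begins 47 mm behind the grasp point.
Start: joints at [-1.495, 0.342, 1.524, -0, 1.275, -0.146], TCP at [115.514, -512.153, 237.741] pointing down, gripper open.
Joint ranges: [-2.53, 2.53], [-0.77, 2.02], [0.04, 2.7], [-1, 4.14], [0.28, 2.66], [-3.11, 3.11]. Speed limits (rad/s): [2.57, 2.57, 3.14, 3.14, 3.14, 3.14].

INTERFACE

Orientations are given as [roll, pitch, yaw] about the fixed x, y, z axes, in that order (R = Rz(yaw) Ry(pitch) Rx(roll)).
In Python, from plant import bot gives the robot as it stands.
- The arm moves only by the tool step_arm, never from a script. Its argument "deltas" is a list of rows, each a list of 5 numbers: the opening, from 0 (shut) to 1 (fully open), then the shift along the tool's x, y, z each as a share of 0.5 m, from -1 to 1, then the turn about the tool's z as a share of pi/2 rad, from -1 to 1. In form: [[claw, x, y, z, turn], ...]. A call has 1 to 8 rows; each row shifts and turns the commanded pose from where the row before left it, along the tool's axes as they then stand; what a row does not reach is not made up. A row lasts 1/10 s, in which the tool goes at most 50 mm and 8.59 degrees, less where a joint would pass 70% of its speed; a pose out of reach is approached as far as the arm can. A call with a number of a shift or a turn outside -1 to 1 is refused whole. A call with a gripper value outside its range is refused whole. The fingers move at their own pace and stop on an object; the grip force is fixed at half the most. Time passes only in rows, so rows that do not move let the fingers close. It gives the time, the measured TCP pose, the force, the opening and the grip force at its end, in the units of the state.
- bot.get_obs(): the state, without advancing time (a new reading comes with each control period).
- bot.capture(name): name is "scene" or "top" or "wrist"; returns (picture, depth): 400x640x3 uint8, red, green, blue; 400x640 float32, mm along the optical axis (not along the pixel's ray), 0 where there is no reading.
- bot.camera_params(name): a dict with "fov_y" (degrees; the focal length in pixels is half the picture's height over the tangent of half this angle, whatever the lens; pixels are square), "cx", "cy" (the principal point, pixels), "rvec" (rotation vector, rad) and "tvec" (3), from world to camera coordinates, as OpenCV has them. Camera axes: x right, y down, z forward; pixel columns grow to the right and rows downward; lengths in mm; the calibration is good to about 2 mm. The wrist camera is an equidistant fisheye: a pixel r from the principal point sees the ray r / f radians off the axis. A picture is of the moment at which its call begins: read the wrist's pose just before it. camera_params takes no time and is no camera call; for the wrist camera it gives the pose at the moment of the call.
- bot.close_job(): hands the job in; it is judged then, once.
The state is a dict: "time": time; "joint_positions": joint angles; "dq": joint speeds; "tau": joint torques, N m; "tool_pos": TCP position; "tcp_rot": TCP orientation; "contact_force": force on the tool from outside, world axes, zero at the start; "moment": the same for the moment, N m; "grip_width": finger opening in mm; "finger_force": force on a finger pad.
Only numpy, scipy, OpenCV 4.12 (cv2) and the standard library are available. Lean on these libraries where they do the work, as an engineer would, in place of code of your own. Each camera call takes 0.05 s, during which the arm holds its last target. There are 200 camera calls.

TASK

Set the blade stop of the bench splitter: turn its T-bar screw clockwise until it bottoms firmly, without forcing it, then back it off a quarter of a turn. Then swing the clamp lever round counterclockwise to its stop to lock the setting, let go, and leave the things lying around where they are.

Things in the scene. Friction and masses are not known exactly. Their poses are not given: they have to be found in the camera images.
- splitter: grey bench stone splitter, fixed: base plate 150 (its x) x 260 (its y) x 18 mm, two columns, and a bridge across the top (56 x 250 mm, its flat top 130 mm above the bench). Origin on the bench under the middle; z up. The stop screw stands on the bridge at its (x 0, y -50 mm), the clamp lever pivots at its (0, +55 mm)
- screw_bar (a point): centre of the stop screw's T-bar: upright-sided steel bar 56 mm long (along the point's x), 12 mm thick (y), 26 mm tall (z), its middle 173 mm above the bench, over a round boss 42 mm wide with its top at 144 mm. It turns about the vertical through this point and stays at this height (fine thread). Clockwise from above screws it in, against about 0.1 N m
- seat (a joint): wind-up of the springy seat in the boss, rad: torque on the seat / (3 N m/rad). About 0.03 as the screw turns in freely; at the bottom the torque climbs by 3 N m per rad of turn. 0.3 N m (0.1 rad) or more is firmly bottomed, above 0.9 N m (0.3 rad) the thread is spoiled. Let go, it unwinds and the screw springs back with it
- stop_screw (a joint): how far the screw now stands backed off (counterclockwise from above) from the deepest place reached so far, rad, not counting the seat's wind-up, which comes off first; 0 all the while it is screwed in. Backing off takes about 0.03 N m. The bottom lies 0.5 to 2.3 rad clockwise of the start, different every time and not to be seen
- lever_pivot (a point): point on the vertical axis of the clamp lever, on the bridge's top, 130 mm above the bench
- lever_grip (a point): centre of the graspable part of the clamp lever's black upright peg handle: 17 mm wide, standing from 146 to 185 mm above the bench at the lever's end, 80 mm from the pivot; this point is 170 mm above the bench
- clamp_lever (a joint): clamp lever's angle, rad, growing counterclockwise from above: 0 points along the splitter's +x (open), its stop at 1.4 (locked) is almost along the splitter's +y, away from the screw. It starts between 0 and 0.25, turns with about 0.1 N m and stays where it is left
- stone_strip: loose marble strip 22 x 70 x 10 mm lying on the splitter's base plate; origin at its underside
- box_near_screw: cardboard box of stone cubes, 90 x 75 x 40 mm, standing beside the splitter at its screw end; origin under its centre
- box_near_lever: cardboard box of dark cubes, 75 x 90 x 35 mm, standing beside the splitter at its lever end; origin under its centre
- palette_knife: palette knife lying on the bench beyond the splitter
- glue_bottle: white glue bottle, 56 mm wide, 130 mm tall, standing
- water_jar: open glass, 72 mm wide, 85 mm tall, standing
- brush: brush lying on the bench

How it is judged (in metres and radians):
On the way, in this order (a step that is already met when the one before it is completed fails the run):
1. the screw is firmly bottomed (at least 0.3 N m on the seat) (value of joint seat above 0.1 rad), for 0.1 s.
2. the screw is backed off a quarter turn, give or take 16 degrees, from the bottom, the lever still open (value of joint stop_screw between 1.29 and 1.85 rad and value of joint clamp_lever below 0.6 rad), for 0.3 s.
3. the clamp lever is at its stop (value of joint clamp_lever above 1.3 rad), for 0.2 s.
At the end, for the whole second after the job is handed in: The screw stands a quarter turn (90 +- 16 degrees) backed off from the bottom it was turned down to, at rest with no load on its seat, and the clamp lever is within 0.1 rad of its stop (above 1.3 rad) (value of joint stop_screw between 1.29 and 1.85 rad and value of joint seat below 0.04 rad and value of joint clamp_lever above 1.3 rad and velocity of joint each of stop_screw, clamp_lever below 0.05 rad/s); the robot touches nothing.
It fails at once if the screw is forced at the bottom (more than 0.9 N m on the seat) (value of joint seat above 0.3 rad).
It fails at once if one of the things lying around is moved by more than 25 mm (distance of any of stone_strip, box_near_screw, box_near_lever, palette_knife, glue_bottle, water_jar, brush from where it was at the start of the episode above 0.025 m).
It also fails if it takes over 64 s, if anything falls off the work surface, if the arm or the gripper's body presses on something with over 40 N, if the wrist force passes 120 N, or if a joint passes its speed limit or range.

## Working session

There is one attempt and no reset: what is moved stays moved. The work goes in short steps, Python scripts to look and compute and a tool call to move; the robot and the scene stay as the last step left them, time stands still between calls to the robot, and variables do not carry over. Pictures are saved under pics/ and viewed, at most 10 in all, crops included, and the job is handed in when it is done.

Besides the shell and the picture viewer there is one more tool, called after "Request:" as name(argument=value, ...), one argument or row to a line, values as JSON. step_arm: Moves the arm, as the interface text tells. Shift numbers are shares of 0.5 m and turn numbers shares of pi/2 rad, none past 1 either way. Its arguments: {"type":"object","properties":{"deltas":{"type":"array","items":{"type":"array","items":{"type":"number","minimum":-1,"maximum":1}}}},"required":["deltas"]}

```bash
ls; mkdir -p pics; cat > h.py <<'E'
import numpy as np, cv2
from plant import bot
def cam(n):
    p=bot.camera_params(n); R=cv2.Rodrigues(np.array(p['rvec'],float))[0]; t=np.array(p['tvec'],float).ravel()
    return p,R,t,200/np.tan(np.radians(p['fov_y']/2))
def shot(n,f):
    c=cam(n); im,d=bot.capture(n); cv2.imwrite('pics/'+f+'.png',im[:,:,::-1]); np.savez('pics/'+f+'.npz',d=d,im=im,R=c[1],t=c[2],f=c[3],cx=c[0]['cx'],cy=c[0]['cy'])
    return im,d
def cloud(f):
    z=np.load('pics/'+f+'.npz'); d=z['d']; v,u=np.mgrid[0:400,0:640]
    P=np.stack([(u-z['cx'])/z['f']*d,(v-z['cy'])/z['f']*d,d],-1)
    W=(P-z['t'])@z['R']; W[d==0]=np.nan
    return W
E
python3 - <<'E'
from h import *
shot('top','top1'); shot('scene','sc1')
o=bot.get_obs(); print(o['time'],o['tool_pos'],o['tcp_rot'],o['contact_force'],o['moment'])
for n in('top','scene'):
    p,R,t,f=cam(n); print(n,f,-R.T@t,R[2])
E
```

```text
pics
0.1 [ 115.46361476 -511.80106477  237.11908567] [-3.14026163e+00 -1.69213841e-04  2.21774240e-01] [-0.55610814  0.4580957   0.43250632] [ 0.05765087 -0.00965912 -0.00852636]
top 399.6179141787589 [ 386.9336929   -19.11685395 1281.95922825] [ 0.17788951  0.00818728 -0.98401641]
scene 416.82201946489414 [1180.03574516 -904.00022835  825.20154386] [-0.44376065  0.71322028 -0.54258025]
```

View pics/top1.png

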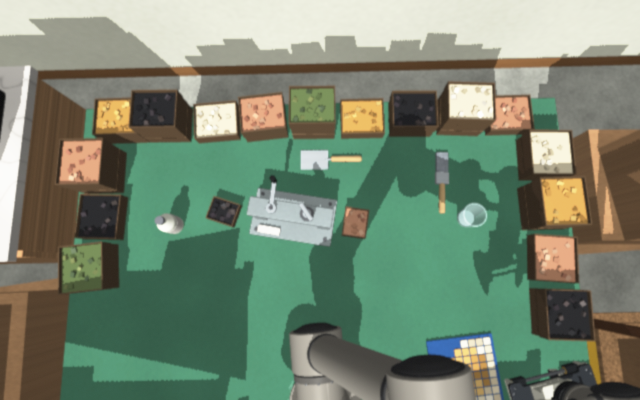

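View pics/sc1.png

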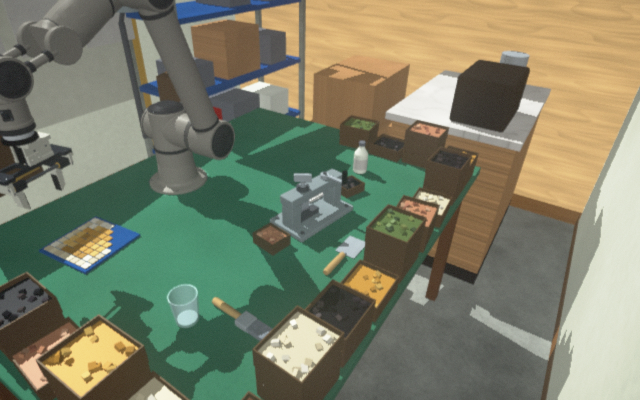

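The top view shows the splitter at about (293,215), with its T-bar near (307,211), its lever from (271,207) to the peg at (272,180), and boxes at each end. Next I fit these from the depth.

```bash
python3 - <<'E'
from h import *
for f in('top1','sc1'):
    W=cloud(f); X,Y,Z=W[...,0],W[...,1],W[...,2]
    roi=(X>350)&(X<650)&(Y>-150)&(Y<250)
    print(f,'bench',np.nanmedian(Z[roi&(Z<12)]))
    for lo,hi in((122,138),(155,200)):
        m=(roi&(Z>lo)&(Z<hi)).astype(np.uint8)
        n,l,s,c=cv2.connectedComponentsWithStats(m)
        for i in range(1,n):
            if s[i,4]<4: continue
            q=W[l==i]; r=cv2.minAreaRect(q[:,:2].astype(np.float32))
            print(lo,s[i],q.mean(0).round(1),np.nanmax(q[:,2]).round(),np.round(r[0]),np.round(r[1]),round(r[2],1))
im=cv2.imread('pics/top1.png')[150:260,190:390]
cv2.imwrite('pics/crop1.png',cv2.resize(im,None,fx=4,fy=4,interpolation=cv2.INTER_CUBIC))
E
```

```text
top1 bench 0.7493642946719135
122 [ 247  196   87   32 1340] [556.7  91.1 130.5] 137.0 [558.  89.] [250.  57.] 79.8
155 [270 177   7   6  34] [643.7 132.2 179. ] 190.0 [644. 133.] [15. 11.] 85.9
155 [299 203  14  19  93] [547.7  39.8 184.4] 191.0 [548.  40.] [55. 14.] 29.2
sc1 bench -0.6483050011279489
122 [327 169  15  10  90] [582.7 188.6 128.9] 132.0 [580. 190.] [43. 58.] 79.1
122 [280 175  54  29 524] [560.5  47.  128.7] 138.0 [559.  58.] [196.  69.] 80.5
155 [342 171   4  10  21] [646.4 126.9 173.8] 186.0 [647. 128.] [ 9. 12.] 25.7
155 [294 174  18  11 151] [553.8  34.7 174.8] 187.0 [553.  36.] [53. 14.] 35.1
```

View pics/crop1.png

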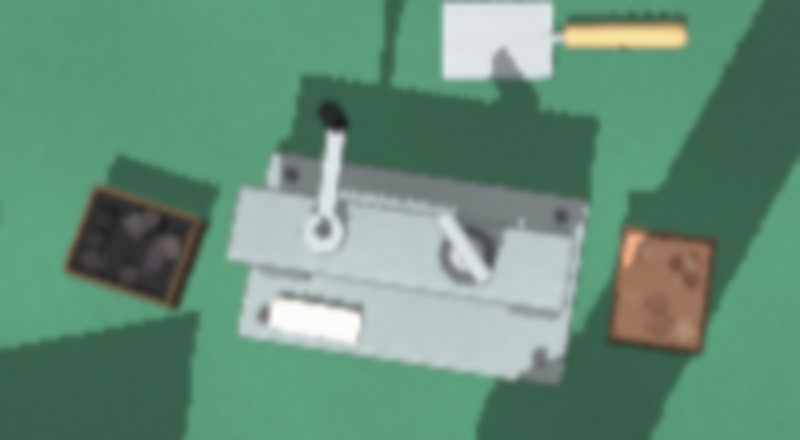

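The screw sits near (549,40) with its bar at about 32°. The pivot is near (568,143) and the peg near (645,130). I will travel there first, then turn to yaw ≈ 3.7 (j6 ≈ -2.06), which leaves room for the clockwise turn.

Request:
step_arm(
  deltas=[
    [0.6,0.068,-0.055,0,0],
    [0.6,0.068,-0.055,0,0],
    [0.6,0.068,-0.055,0,0],
    [0.6,0.068,-0.055,0,0],
    [0.6,0.068,-0.055,0,0],
    [0.6,0.068,-0.055,0,0],
    [0.6,0.068,-0.055,0,0],
    [0.6,0.068,-0.055,0,0],
  ],
)

```text
time: 0.9
tool_pos: [333.1, -236.1, 237.6]
tcp_rot: [-3.142, 0.0, 0.221]
contact_force: [1.5, -0.9, 1.0]
grip_width: 55.2
finger_force: 0.0
```

Request:
step_arm(
  deltas=[
    [0.6,0.068,-0.055,0,0],
    [0.6,0.068,-0.055,0,0],
    [0.6,0.068,-0.055,0,0],
    [0.6,0.068,-0.055,0,0],
    [0.6,0.068,-0.055,0,0],
    [0.6,0.068,-0.055,0,0],
    [0.6,0.068,-0.055,0,0],
    [0.6,0.068,-0.055,0,-0.095],
  ],
)

```text
time: 1.7
tool_pos: [550.1, 38.4, 237.3]
tcp_rot: [-3.142, 0.001, 0.373]
contact_force: [0.4, -0.6, -0.3]
grip_width: 55.1
finger_force: 0.0
```

Request:
step_arm(
  deltas=[
    [0.6,0,0,0,-0.095],
    [0.6,0,0,0,-0.095],
    [0.6,0,0,0,-0.095],
    [0.6,0,0,0,-0.095],
    [0.6,0,0,0,-0.095],
    [0.6,0,0,0,-0.095],
    [0.6,0,0,0,-0.095],
    [0.6,0,0,0,-0.095],
  ],
)

```text
time: 2.5
tool_pos: [549.1, 36.8, 237.2]
tcp_rot: [-3.14, 0.0, 1.571]
contact_force: [-0.3, -0.1, -0.1]
grip_width: 54.9
finger_force: 0.0
```

Request:
step_arm(
  deltas=[
    [0.6,0,0,0,-0.095],
    [0.6,0,0,0,-0.095],
    [0.6,0,0,0,-0.095],
    [0.6,0,0,0,-0.095],
    [0.6,0,0,0,-0.095],
    [0.6,0,0,0,-0.095],
    [0.6,0,0,0,-0.095],
    [0.6,0,0,0,-0.095],
  ],
)

```text
time: 3.3
tool_pos: [549.1, 36.8, 237.2]
tcp_rot: [-3.141, -0.001, 2.765]
contact_force: [-0.1, -0.5, 1.1]
grip_width: 54.7
finger_force: 0.0
```

Request:
step_arm(
  deltas=[
    [0.6,0,0,0,-0.095],
    [0.6,0,0,0,-0.095],
    [0.6,0,0,0,-0.095],
    [0.6,0,0,0,-0.095],
    [0.6,0,0,0,-0.095],
    [0.6,0,0,0,-0.09],
    [0.6,0,0,0,0],
  ],
)

```text
time: 4.0
tool_pos: [549.2, 36.8, 237.3]
tcp_rot: [3.141, -0.001, -2.636]
contact_force: [0.3, -0.5, -0.6]
grip_width: 54.8
finger_force: 0.0
```

```bash
python3 - <<'E'
from h import *
o=bot.get_obs(); print(o['time'],o['tool_pos'],o['tcp_rot'],o['joint_positions'],o['moment'])
shot('wrist','w1'); p,R,t,f=cam('wrist'); print(f,-R.T@t,R[2])
E
```

```text
4.0 [549.18415182  36.77421283 237.29688633] [ 3.14115094e+00 -7.82121625e-04 -2.63582809e+00] [-7.23601432e-02  3.89516390e-01  1.45336779e+00 -5.96427722e-05
  1.29960487e+00 -2.14890486e+00] [ 0.10873568 -0.06770942 -0.05865371]
309.70691628693146 [479.75225495  -2.03531878 383.06524749] [ 0.25666283  0.14120669 -0.95613015]
```

View pics/w1.png

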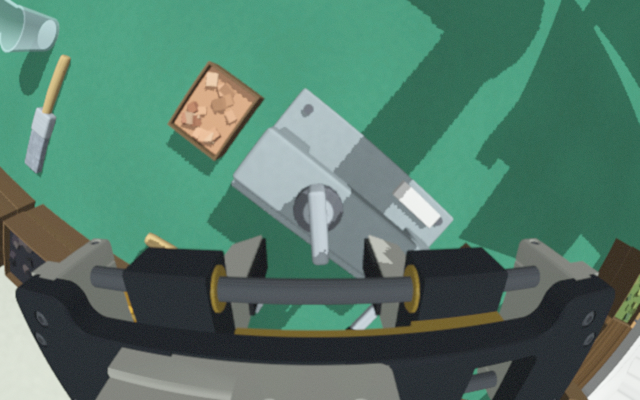

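The wrist view shows the T-bar between the fingers, from about (315,185) to (321,262). I measure it from the fisheye depth.

```bash
cat >> h.py <<'E'
def fcloud(f):
    z=np.load('pics/'+f+'.npz'); d=z['d'].astype(float); v,u=np.mgrid[0:400,0:640]
    dx,dy=u-z['cx'],v-z['cy']; r=np.hypot(dx,dy)+1e-9; s=np.tan(np.minimum(r/z['f'],1.5))/r
    W=(np.stack([dx*s*d,dy*s*d,d],-1)-z['t'])@z['R']; W[d==0]=np.nan
    return W
E
python3 - <<'E'
from h import *
W=fcloud('w1'); S=W[170:275,285:350]; Z=S[...,2]
for lo,hi in((180,192),(160,192),(120,136)):
    q=S[(Z>lo)&(Z<hi)]; r=cv2.minAreaRect(q[:,:2].astype(np.float32)); print(lo,len(q),q.mean(0).round(1),r)
q=W[(W[...,2]>126)&(W[...,2]<134)&(np.hypot(W[...,0]-558,W[...,1]-89)<150)]; print(np.median(q[:,2]))
m=(abs(W[...,2]-187)<6)&(np.hypot(W[...,0]-549,W[...,1]-38)<35); v,u=np.nonzero(m); print(u.min(),u.max(),v.min(),v.max())
E
```

```text
180 1256 [548.7  38.6 184.3] ((549.6334838867188, 39.38722229003906), (56.01691818237305, 12.647424697875977), 31.8942928314209)
160 1376 [546.9  37.5 183.1] ((549.4845581054688, 39.66081237792969), (56.11809539794922, 14.616656303405762), 30.04344940185547)
120 2332 [549.5  43.2 128.7] ((562.39599609375, 46.25965118408203), (92.22329711914062, 56.793609619140625), 30.727657318115234)
128.6816518827833
308 328 189 264
```

Request:
step_arm(
  deltas=[
    [0.6,-0.003,0.004,0,-0.029],
    [0.6,0,0,0.05,0],
    [0.6,0,0,0.05,0],
    [0.6,0,0,0.042,0],
    [0.6,0,0,0,0],
  ],
)

```text
time: 4.55
tool_pos: [547.9, 39.3, 163.8]
tcp_rot: [3.138, -0.005, -2.595]
contact_force: [0.2, -0.2, -0.2]
grip_width: 55.1
finger_force: 0.0
```

```bash
python3 - <<'E'
from h import *
o=bot.get_obs(); print(o['time'],o['tool_pos'],o['tcp_rot'],o['moment'],o['contact_force'])
shot('wrist','w2')
E
```

```text
4.55 [547.85464508  39.31407368 163.81475564] [ 3.1379959  -0.00520919 -2.5949529 ] [ 0.13058795 -0.10037326  0.04191652] [ 0.22609286 -0.20354433 -0.20665008]
```

View pics/w2.png

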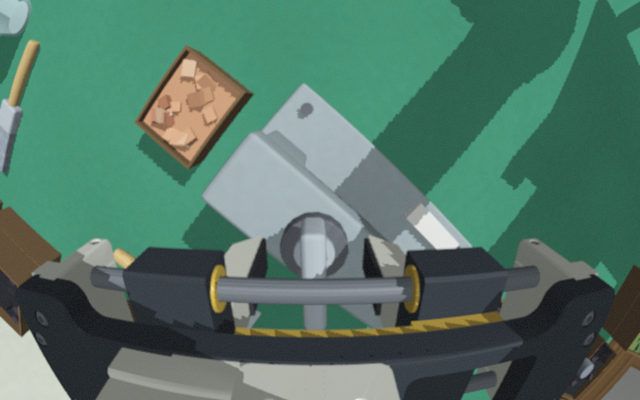

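The bar is centred between the fingers at column ≈ 314, so I close on it.

Request:
step_arm(
  deltas=[
    [0.3,-0.002,0,0,0],
    [0,0,0,0,0],
    [0,0,0,0,0],
    [0,0,0,0,0],
    [0,0,0,0,0],
    [0,0,0,0,0],
    [0,0,0,0,0],
  ],
)

```text
time: 5.3
tool_pos: [550.4, 40.1, 166.9]
tcp_rot: [3.141, 0.0, -2.592]
contact_force: [-1.3, 2.4, 1.9]
grip_width: 12.8
finger_force: 30.0
```

```bash
cat > s.py <<'E'
from plant import bot
import numpy as np
o=bot.get_obs(); print(round(o['time'],2),np.round(o['tool_pos'],1),'yaw',np.round(o['tcp_rot'][2],3),'F',np.round(o['contact_force'],1),'M',np.round(o['moment'],3),'w',round(float(o['grip_width']),2),np.round(o['finger_force'],1),'j6',np.round(o['joint_positions'][5],3),'t6',np.round(o['tau'][5],3))
E
python3 s.py
```

```text
5.3 [550.4  40.1 166.9] yaw -2.592 F [-1.3  2.4  1.9] M [0.622 0.114 0.023] w 12.85 30.0 j6 -2.188 t6 -0.001
```

Gripped. Clockwise is +turn. The first 0.4 rad is free, in 5 rows of 0.08 rad.

Request:
step_arm(
  deltas=[
    [0,0,0,0,0.05],
    [0,0,0,0,0.05],
    [0,0,0,0,0.05],
    [0,0,0,0,0.05],
    [0,0,0,0,0.05],
    [0,0,0,0,0],
  ],
)

```text
time: 5.9
tool_pos: [550.5, 40.1, 166.9]
tcp_rot: [3.141, -0.0, -2.985]
contact_force: [-1.6, 3.1, 3.4]
grip_width: 13.0
finger_force: 30.0
```

```bash
python3 s.py
```

```text
5.9 [550.5  40.1 166.9] yaw -2.985 F [-1.6  3.1  3.4] M [0.591 0.245 0.031] w 13.02 30.0 j6 -1.794 t6 0.878
```

Request:
step_arm(
  deltas=[
    [0,0,0,0,0.05],
    [0,0,0,0,0.05],
    [0,0,0,0,0],
  ],
)

```text
time: 6.2
tool_pos: [550.5, 40.0, 166.9]
tcp_rot: [3.141, 0.0, -3.14]
contact_force: [-1.8, 3.3, 3.9]
grip_width: 12.6
finger_force: 30.0
```

```bash
python3 s.py; python3 - <<'E'
from h import *
shot('wrist','w3'); cv2.imwrite('pics/w3c.png',cv2.imread('pics/w3.png')[150:330,200:440])
E
python3 s.py
```

```text
6.2 [550.5  40.  166.9] yaw -3.14 F [-1.8  3.3  3.9] M [0.619 0.248 0.052] w 12.64 30.0 j6 -1.639 t6 0.872
6.25 [550.5  40.  166.9] yaw -3.138 F [-1.8  3.   5.1] M [0.658 0.15  0.063] w 12.84 30.0 j6 -1.641 t6 0.367
```

View pics/w3c.png

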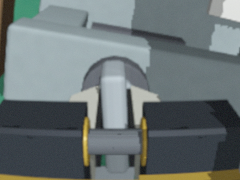

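The crop shows the bar still square between the pads, so it is turning with the gripper. I continue in short steps and watch Mz.

Request:
step_arm(
  deltas=[
    [0,0,0,0,0.05],
    [0,0,0,0,0.05],
    [0,0,0,0,0],
  ],
)

```text
time: 6.55
tool_pos: [550.5, 40.0, 166.9]
tcp_rot: [3.141, -0.0, 2.987]
contact_force: [-2.9, 3.1, 4.7]
grip_width: 12.6
finger_force: 30.0
```

```bash
python3 s.py
```

```text
6.55 [550.5  40.  166.9] yaw 2.987 F [-2.9  3.1  4.7] M [0.664 0.285 0.045] w 12.63 30.0 j6 -1.483 t6 0.87
```

Request:
step_arm(
  deltas=[
    [0,0,0,0,0.05],
    [0,0,0,0,0.05],
    [0,0,0,0,0],
  ],
)

```text
time: 6.85
tool_pos: [550.5, 39.9, 166.8]
tcp_rot: [3.141, -0.0, 2.831]
contact_force: [-2.1, 3.7, 5.4]
grip_width: 12.4
finger_force: 30.0
```

```bash
python3 s.py
```

```text
6.85 [550.5  39.9 166.8] yaw 2.831 F [-2.1  3.7  5.4] M [0.649 0.282 0.069] w 12.39 30.0 j6 -1.327 t6 0.868
```

Request:
step_arm(
  deltas=[
    [0,0,0,0,0.05],
    [0,0,0,0,0.05],
    [0,0,0,0,0],
  ],
)

```text
time: 7.15
tool_pos: [550.5, 39.9, 166.8]
tcp_rot: [3.141, -0.0, 2.674]
contact_force: [-2.4, 3.6, 4.9]
grip_width: 12.8
finger_force: 30.0
```

```bash
python3 s.py
```

```text
7.15 [550.5  39.9 166.8] yaw 2.674 F [-2.4  3.6  4.9] M [0.717 0.311 0.054] w 12.85 30.0 j6 -1.17 t6 0.829
```

Request:
step_arm(
  deltas=[
    [0,0,0,0,0.05],
    [0,0,0,0,0.05],
    [0,0,0,0,0],
  ],
)

```text
time: 7.45
tool_pos: [550.5, 39.9, 166.8]
tcp_rot: [3.142, -0.0, 2.517]
contact_force: [-3.9, 3.7, 5.8]
grip_width: 12.7
finger_force: 30.0
```

```bash
python3 s.py
```

```text
7.45 [550.5  39.9 166.8] yaw 2.517 F [-3.9  3.7  5.8] M [0.665 0.299 0.101] w 12.73 30.0 j6 -1.013 t6 0.767
```

Request:
step_arm(
  deltas=[
    [0,0,0,0,0.05],
    [0,0,0,0,0.05],
    [0,0,0,0,0],
  ],
)

```text
time: 7.75
tool_pos: [550.5, 39.9, 166.8]
tcp_rot: [3.142, -0.0, 2.36]
contact_force: [-2.8, 3.4, 6.2]
grip_width: 13.0
finger_force: 30.0
```

```bash
python3 s.py
```

```text
7.75 [550.5  39.9 166.8] yaw 2.36 F [-2.8  3.4  6.2] M [0.619 0.302 0.08 ] w 12.95 30.0 j6 -0.856 t6 0.767
```

Request:
step_arm(
  deltas=[
    [0,0,0,0,0.05],
    [0,0,0,0,0.05],
    [0,0,0,0,0],
  ],
)

```text
time: 8.05
tool_pos: [550.5, 39.8, 166.9]
tcp_rot: [3.142, -0.0, 2.203]
contact_force: [-2.9, 3.4, 5.4]
grip_width: 12.9
finger_force: 30.0
```

```bash
python3 s.py
```

```text
8.05 [550.5  39.8 166.9] yaw 2.203 F [-2.9  3.4  5.4] M [0.609 0.356 0.042] w 12.91 30.0 j6 -0.699 t6 0.767
```

Request:
step_arm(
  deltas=[
    [0,0,0,0,0.05],
    [0,0,0,0,0.05],
    [0,0,0,0,0],
  ],
)

```text
time: 8.35
tool_pos: [550.5, 39.8, 166.8]
tcp_rot: [-3.141, -0.0, 2.046]
contact_force: [-2.6, 3.1, 4.7]
grip_width: 12.7
finger_force: 30.0
```

```bash
python3 s.py
```

```text
8.35 [550.5  39.8 166.8] yaw 2.046 F [-2.6  3.1  4.7] M [0.591 0.353 0.075] w 12.7 30.0 j6 -0.542 t6 0.767
```

Request:
step_arm(
  deltas=[
    [0,0,0,0,0.05],
    [0,0,0,0,0.05],
    [0,0,0,0,0],
  ],
)

```text
time: 8.65
tool_pos: [550.5, 39.8, 166.8]
tcp_rot: [-3.141, -0.0, 1.889]
contact_force: [-2.2, 4.1, 4.9]
grip_width: 12.9
finger_force: 30.0
```

```bash
python3 s.py
```

```text
8.65 [550.5  39.8 166.8] yaw 1.889 F [-2.2  4.1  4.9] M [0.578 0.403 0.041] w 12.9 30.0 j6 -0.385 t6 0.768
```

Request:
step_arm(
  deltas=[
    [0,0,0,0,0.05],
    [0,0,0,0,0.05],
    [0,0,0,0,0],
  ],
)

```text
time: 8.95
tool_pos: [550.4, 39.8, 166.8]
tcp_rot: [-3.141, -0.0, 1.732]
contact_force: [-3.3, 3.2, 5.6]
grip_width: 12.8
finger_force: 30.0
```

```bash
python3 s.py
```

```text
8.95 [550.4  39.8 166.8] yaw 1.732 F [-3.3  3.2  5.6] M [0.582 0.421 0.064] w 12.83 30.0 j6 -0.228 t6 0.768
```

Request:
step_arm(
  deltas=[
    [0,0,0,0,0.05],
    [0,0,0,0,0.05],
    [0,0,0,0,0],
  ],
)

```text
time: 9.25
tool_pos: [550.4, 39.9, 166.8]
tcp_rot: [-3.141, -0.0, 1.575]
contact_force: [-3.0, 4.0, 5.1]
grip_width: 13.3
finger_force: 30.0
```

```bash
python3 s.py
```

```text
9.25 [550.4  39.9 166.8] yaw 1.575 F [-3.   4.   5.1] M [0.581 0.425 0.039] w 13.26 30.0 j6 -0.071 t6 0.768
```

Request:
step_arm(
  deltas=[
    [0,0,0,0,0.05],
    [0,0,0,0,0.05],
    [0,0,0,0,0],
  ],
)

```text
time: 9.55
tool_pos: [550.4, 39.8, 166.8]
tcp_rot: [-3.141, 0.0, 1.418]
contact_force: [-3.4, 2.9, 5.6]
grip_width: 13.2
finger_force: 30.4
```

```bash
python3 s.py; python3 - <<'E'
from h import *
shot('wrist','w4'); cv2.imwrite('pics/w4c.png',cv2.imread('pics/w4.png')[150:330,200:440])
E
python3 s.py
```

```text
9.55 [550.4  39.8 166.8] yaw 1.418 F [-3.4  2.9  5.6] M [0.539 0.513 0.276] w 13.2 30.4 j6 0.086 t6 1.013
9.6 [550.4  39.8 166.8] yaw 1.42 F [-2.4  3.6  5.4] M [0.543 0.527 0.336] w 12.88 30.4 j6 0.084 t6 0.518
```

View pics/w4c.png

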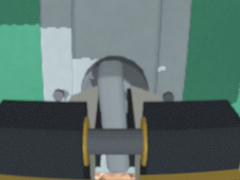

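Bottom contact: Mz rises from about 0.06 to about 0.3. I press a little further to be firm, and hold.

Request:
step_arm(
  deltas=[
    [0,0,0,0,0.02],
    [0,0,0,0,0.02],
    [0,0,0,0,0],
    [0,0,0,0,0],
  ],
)

```text
time: 10.0
tool_pos: [550.4, 39.8, 166.8]
tcp_rot: [-3.141, 0.0, 1.358]
contact_force: [-2.8, 3.5, 5.0]
grip_width: 13.1
finger_force: 30.7
```

```bash
python3 s.py
```

```text
10.0 [550.4  39.8 166.8] yaw 1.358 F [-2.8  3.5  5. ] M [0.521 0.509 0.415] w 13.05 30.7 j6 0.147 t6 0.445
```

Seat torque is about 0.42–0.45 N m (≈ 0.14 rad), firmly bottomed. Backing off about 1.74 rad covers the quarter turn plus the wind-up and grip lag.

Request:
step_arm(
  deltas=[
    [0,0,0,0,0],
    [0,0,0,0,-0.079],
    [0,0,0,0,-0.079],
    [0,0,0,0,-0.079],
    [0,0,0,0,-0.079],
    [0,0,0,0,-0.079],
    [0,0,0,0,-0.079],
    [0,0,0,0,-0.079],
  ],
)

```text
time: 10.8
tool_pos: [550.5, 39.9, 166.8]
tcp_rot: [3.142, -0.0, 2.231]
contact_force: [-2.7, 3.8, 5.2]
grip_width: 13.4
finger_force: 30.0
```

Request:
step_arm(
  deltas=[
    [0,0,0,0,-0.079],
    [0,0,0,0,-0.079],
    [0,0,0,0,-0.079],
    [0,0,0,0,-0.079],
    [0,0,0,0,-0.079],
    [0,0,0,0,-0.079],
    [0,0,0,0,-0.079],
    [0,0,0,0,0],
  ],
)

```text
time: 11.6
tool_pos: [550.6, 40.0, 166.9]
tcp_rot: [3.141, 0.0, 3.098]
contact_force: [-3.3, 3.4, 5.6]
grip_width: 12.6
finger_force: 30.0
```

```bash
python3 s.py
```

```text
11.6 [550.6  40.  166.9] yaw 3.098 F [-3.3  3.4  5.6] M [0.714 0.345 0.032] w 12.64 30.0 j6 -1.594 t6 -1.125
```

Request:
step_arm(
  deltas=[
    [0,0,0,0,0],
    [0,0,0,0,0],
    [0.5,0,0,0,0],
    [0.5,0,0,0,0],
    [0.5,0,0,0,0],
    [0.5,0,0,-0.04,0],
    [0.5,0,0,-0.08,0],
    [0.5,0,0,-0.06,0],
  ],
)

```text
time: 12.4
tool_pos: [550.9, 39.3, 258.2]
tcp_rot: [-3.141, 0.001, 3.09]
contact_force: [0.7, -0.1, -0.3]
grip_width: 45.6
finger_force: 0.0
```

```bash
python3 s.py; python3 - <<'E'
from h import *
shot('wrist','w5'); shot('top','top2')
W=fcloud('w5'); Z=W[...,2]; X,Y=W[...,0],W[...,1]
q=W[(Z>178)&(Z<192)&(np.hypot(X-550,Y-40)<36)]; print(len(q),q.mean(0),cv2.minAreaRect(q[:,:2].astype(np.float32)))
for f in('w5','top2'):
    W=fcloud(f) if f=='w5' else cloud(f); Z=W[...,2]; X,Y=W[...,0],W[...,1]
    q=W[(Z>155)&(Z<192)&(abs(X-646)<25)&(abs(Y-130)<25)]; print(f,len(q),q.mean(0) if len(q) else '',cv2.minAreaRect(q[:,:2].astype(np.float32)) if len(q) else '')
E
```

```text
12.4 [550.9  39.3 258.2] yaw 3.09 F [ 0.7 -0.1 -0.3] M [ 0.071 -0.17   0.022] w 45.6 0.0 j6 -1.586 t6 0.002
1088 [548.13060159  39.80975364 184.25754461] ((549.447998046875, 39.824398040771484), (11.964784622192383, 55.58892059326172), 88.06253814697266)
w5 0  
top2 0
```

View pics/w5.png

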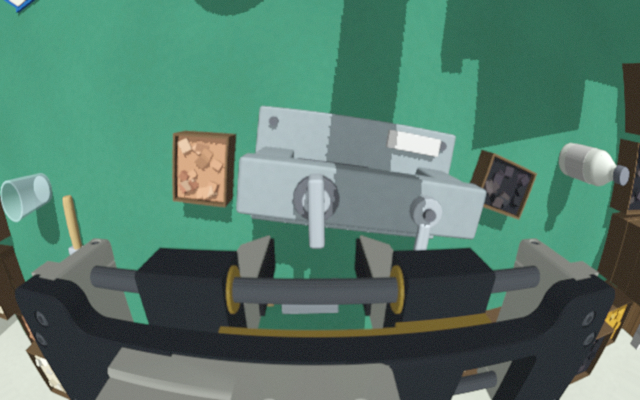

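The bar now stands at -1.9°, which puts the back-off near 1.57 rad. It sits at (318,185–245) in the view, untouched, with the lever pivot at (427,212). Next I go over the peg.

Request:
step_arm(
  deltas=[
    [0.6,-0.045,0.048,0,0],
    [0.6,-0.045,0.048,0,0],
    [0.6,-0.045,0.048,0,0],
    [0.6,-0.045,0.048,0,0],
    [0.6,0,0,0,0.083],
    [0.6,0,0,0.03,0],
    [0.6,0,0,0,0],
  ],
)

```text
time: 13.2
tool_pos: [644.6, 130.6, 238.2]
tcp_rot: [-3.14, -0.005, 2.959]
contact_force: [-0.7, -0.2, -0.3]
grip_width: 55.2
finger_force: 0.0
```

```bash
python3 s.py; python3 - <<'E'
from h import *
shot('wrist','w6')
W=fcloud('w6'); Z=W[...,2]; X,Y=W[...,0],W[...,1]
for lo in(155,175): 
    q=W[(Z>lo)&(Z<194)&(np.hypot(X-646,Y-130)<22)]; print(len(q),q.mean(0),cv2.minAreaRect(q[:,:2].astype(np.float32)))
E
```

```text
13.2 [644.6 130.6 238.2] yaw 2.959 F [-0.7 -0.2 -0.3] M [ 0.038 -0.127 -0.018] w 55.18 0.0 j6 -1.305 t6 0.112
660 [645.33634987 133.69365081 177.96765257] ((647.5100708007812, 133.4302520751953), (16.26986312866211, 16.942222595214844), 66.57481384277344)
476 [646.72640639 133.46653858 182.77529679] ((647.7670288085938, 133.23631286621094), (15.717114448547363, 16.71353530883789), 78.32672119140625)
```

View pics/w6.png

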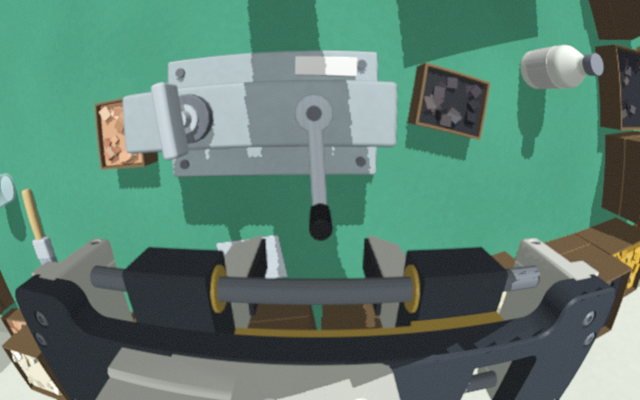

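The round black peg is at (320,222), which works out to (647.5,133.3), i.e. a lever angle of about 0.06. I descend and grip it.

Request:
step_arm(
  deltas=[
    [0.6,-0.005,0.006,0,-0.039],
    [0.6,0,0,0.05,0],
    [0.6,0,0,0.05,0],
    [0.6,0,0,0.045,0],
    [0.3,0,0,0,0],
    [0,0,0,0,0],
    [0,0,0,0,0],
    [0,0,0,0,0],
  ],
)

```text
time: 14.05
tool_pos: [649.3, 133.3, 170.9]
tcp_rot: [3.141, 0.003, 3.02]
contact_force: [0.5, 0.1, 0.3]
grip_width: 27.5
finger_force: 0.0
```

```bash
python3 s.py
```

```text
14.05 [649.3 133.3 170.9] yaw 3.02 F [0.5 0.1 0.3] M [ 0.09  -0.167  0.009] w 27.54 0.0 j6 -1.362 t6 -0.003
```

Request:
step_arm(
  deltas=[
    [0.3,0.003,0,0.014,0],
    [0,0,0,0,0],
    [0,0,0,0,0],
    [0,0,0,0,0],
    [0,0,0,0,0],
  ],
)

```text
time: 14.55
tool_pos: [646.8, 133.6, 161.9]
tcp_rot: [-3.141, -0.001, 3.019]
contact_force: [-0.8, 1.4, -0.9]
grip_width: 16.2
finger_force: 30.0
```

```bash
python3 s.py
```

```text
14.55 [646.8 133.6 161.9] yaw 3.019 F [-0.8  1.4 -0.9] M [ 0.147 -0.036 -0.038] w 16.19 30.0 j6 -1.361 t6 0.005
```

Gripped. I swing it along the arc, 0.1 rad per row.

Request:
step_arm(
  deltas=[
    [0,0.001,0.016,0,-0.064],
    [0,0.001,0.016,0,-0.064],
    [0,0.001,0.016,0,-0.064],
    [0,0.001,0.016,0,-0.064],
    [0,0.001,0.016,0,-0.064],
    [0,0.001,0.016,0,-0.064],
  ],
)

```text
time: 15.15
tool_pos: [638.5, 179.9, 162.0]
tcp_rot: [-3.141, 0.001, -2.657]
contact_force: [2.5, -0.9, -2.6]
grip_width: 16.6
finger_force: 30.0
```

```bash
cat >>s.py <<'E'
d=np.array(o['tool_pos'][:2])-[567.5,143]; print('r',np.hypot(*d).round(1),'lever',(np.arctan2(d[1],d[0])+.178).round(3))
E
python3 s.py
```

```text
15.15 [638.5 179.9 162. ] yaw -2.657 F [ 2.5 -0.9 -2.6] M [-0.028 -0.38   0.051] w 16.59 30.0 j6 -1.896 t6 1.2
r 80.1 lever 0.657
```

Request:
step_arm(
  deltas=[
    [0,0.001,0.016,0,-0.064],
    [0,0.001,0.016,0,-0.064],
    [0,0.001,0.016,0,-0.064],
    [0,0.001,0.016,0,-0.064],
    [0,0.001,0.016,0,-0.064],
    [0,0.001,0.016,0,-0.064],
    [0,0.001,0.012,0,-0.048],
    [0,0,0,0,0],
  ],
)

```text
time: 15.95
tool_pos: [598.8, 216.2, 162.0]
tcp_rot: [-3.141, 0.001, -1.98]
contact_force: [3.2, 2.8, -4.5]
grip_width: 16.3
finger_force: 30.0
```

```bash
python3 s.py
```

```text
15.95 [598.8 216.2 162. ] yaw -1.98 F [ 3.2  2.8 -4.5] M [ 0.548 -0.594  0.276] w 16.34 30.0 j6 -2.506 t6 -0.477
r 79.6 lever 1.345
```

Request:
step_arm(
  deltas=[
    [0,0,0.004,0,-0.016],
    [0,0,0.004,0,-0.016],
    [0,0,0.004,0,-0.016],
    [0,0,0,0,0],
  ],
)

```text
time: 16.35
tool_pos: [595.4, 217.5, 162.0]
tcp_rot: [-3.137, 0.002, -1.909]
contact_force: [10.5, 1.4, -6.8]
grip_width: 16.0
finger_force: 30.0
```

```bash
python3 s.py
```

```text
16.35 [595.4 217.5 162. ] yaw -1.909 F [10.5  1.4 -6.8] M [ 0.36  -1.457 -0.046] w 15.96 30.0 j6 -2.574 t6 -0.259
r 79.6 lever 1.39
```

A reaction of about 10 N against the motion shows the lever on its stop. I release and rise.

Request:
step_arm(
  deltas=[
    [0,0,0,0,0],
    [0,0,0,0,0],
    [0.5,0,0,0,0],
    [0.5,0,0,0,0],
    [0.5,0,0,0,0],
    [0.5,0,0,-0.06,0],
    [0.5,0,0,-0.08,0],
    [0.5,0,0,-0.08,0],
  ],
)

```text
time: 17.15
tool_pos: [592.6, 217.7, 273.4]
tcp_rot: [3.141, -0.001, -1.907]
contact_force: [1.2, 0.4, -0.4]
grip_width: 46.0
finger_force: 0.0
```

Request:
step_arm(
  deltas=[
    [0.5,0.08,0,0,0],
    [0.5,0.08,0,0,0],
    [0.5,0.08,0,0,0],
    [0.5,0,0,0,0],
    [0.5,0,0,0,0],
  ],
)

```text
time: 17.65
tool_pos: [553.5, 104.0, 272.9]
tcp_rot: [-3.141, 0.001, -1.909]
contact_force: [0.3, 0.7, -0.2]
grip_width: 45.9
finger_force: 0.0
```

```bash
python3 s.py; python3 - <<'E'
from h import *
shot('wrist','w7');shot('top','t7');shot('scene','s7')
for n,W in(('w',fcloud('w7')),('t',cloud('t7')),('s',cloud('s7'))):
    Z=W[...,2]; X,Y=W[...,0],W[...,1]
    for c,r in(((549.5,39.7),36),((594.5,218),22)):
        q=W[(Z>165)&(Z<194)&(np.hypot(X-c[0],Y-c[1])<r)]
        if len(q)>5: print(n,len(q),q.mean(0).round(1),cv2.minAreaRect(q[:,:2].astype(np.float32)))
E
```

```text
17.65 [553.5 104.  272.9] yaw -1.909 F [ 0.3  0.7 -0.2] M [ 0.14  -0.096 -0.015] w 45.9 0.0 j6 -2.754 t6 -0.065
r 41.4 lever -1.737
w 1146 [549.9  39.4 183.9] ((550.4476318359375, 39.569984436035156), (12.698668479919434, 55.850345611572266), 88.20856475830078)
w 282 [594.4 213.2 177.9] ((594.8196411132812, 214.33782958984375), (9.813440322875977, 16.153047561645508), 72.41180419921875)
t 97 [548.4  39.3 183.9] ((548.3147583007812, 39.30516815185547), (10.901375770568848, 54.36018753051758), 88.94852447509766)
s 116 [554.2  35.  177.1] ((551.5751342773438, 37.81476974487305), (16.845977783203125, 57.32650375366211), 86.57720184326172)
s 31 [599.2 212.  177.1] ((598.0313110351562, 213.49789428710938), (14.138421058654785, 14.97940444946289), 36.86261749267578)
```

The bar is unchanged at -1.8° and the peg stayed at its stop, with the robot clear. Handing in.

```bash
python3 -c "
from plant import bot
print(bot.close_job())"
```

```text
the job is handed in; nothing more can be done
None
```

I've handed the job in: the screw was bottomed at about 0.4 N m and backed off about 1.57 rad, the clamp lever is at its stop (about 1.39 rad), and the arm is clear; no verdict came back.

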